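# Close and bolt the cover of a corrosion test cell

## Robot

A 6-joint arm with a two-finger parallel gripper is mounted at the origin on the work surface. World frame = base frame: x ahead of the robot, y to its left, z up, the work surface at z = 0. Lengths are in mm, angles in degrees, forces in N, time in s.
With the tool pointing down it reaches from about 300 to 775 mm from the base axis. Payload 14.6 kg.
Tool frame: the origin (TCP) lies on the centre line of the jaws, within the pads' length; the fingertips stand 14 mm ahead of it and the grasp point (between the pads) lies 5 mm behind it (finger_overhang is the distance from the TCP to the fingertips, in mm); z points along the fingers, x is the direction in which the jaws open and shut, and the axes are right-handed (so a half turn about z gives the same grasp; the last joint's range is limited). The gripper opens to 94 mm and grips with 3 to 60 N. Pads are 16 mm wide; open, the fingers measure 119 mm over their backs; the gripper's body (75 mm by 177 mm) begins 78 mm behind the grasp point.
Start: joints at [-74.347, 17.183, 87.147, -0, 75.671, -3.816], TCP at [183.307, -518.544, 219.446] pointing down, gripper open.
Joint ranges: [-173.82, 173.82], [-45.26, 126.66], [13.44, 144.39], [-59.66, 239.66], [0, 175.72], [-146.38, 146.38]. Speed limits (degrees/s): [127.2, 127.2, 147.25, 180, 180, 180].

## Interface

Orientations are given as a 3x3 rotation matrix whose columns are the frame's x, y, z axes.
In Python, from bench import * gives the robot as it stands. The module is installed in compiled form; this text tells all that it offers.
- The arm moves only by the tool play_rows, never from a script. Its argument "steps" is a list of rows, each an object of numbers: "dx", "dy", "dz": the shift along the tool's x, y, z in cm; "spin": the turn about the tool's z in degrees. A call has 1 to 20 rows; each row is the pose to reach, as a shift and turn from the pose commanded when the call began, along the tool's axes at that moment; what a row does not reach only later rows make up. A row lasts 1/10 s, in which the tool goes at most 50 mm and 8.59 degrees, less where a joint would pass 70% of its speed; a pose out of reach is approached as far as the arm can. A call with a gripper value outside its range is refused whole. "hand" is the gripper's target within -1 to 1 (fully open at 1, half-way at 0, shut at -1), set as the call begins (left out, the last holds). The fingers move at their own pace and stop on an object; the grip force is fixed at half the most. Time passes only in rows, so rows that repeat a pose let the fingers close. It gives the time, the measured TCP pose, the force and the opening at its end, in the units of the state.
- state(): the state, without advancing time (a new reading comes with each control period).
- grab_frame(name): name is "side" or "top"; returns (picture, depth): 420x560x3 uint8, red, green, blue; 420x560 float32, mm along the optical axis (not along the pixel's ray), 0 where there is no reading.
- camera_info(name): a dict with "fovy" (degrees; the focal length in pixels is half the picture's height over the tangent of half this angle, whatever the lens; pixels are square), "cx", "cy" (the principal point, pixels), "rvec" (rotation vector, rad) and "tvec" (3), from world to camera coordinates, as OpenCV has them. Camera axes: x right, y down, z forward; pixel columns grow to the right and rows downward; lengths in mm; the calibration is good to about 2 mm. A picture is of the moment at which its call begins. camera_info takes no time and is no camera call.
- job_done(): hands the job in, once; it reports no verdict.
Trained networks look in the newest picture that a camera, given by its name, has taken for a name from the list of things; names that differ only in an ending like _2 or _b are one class to them, and where a whole thing is asked for, a point or a joint stands for the part that bears it (a point fixed in the world has none). Each returns a list of dicts, best first, with "p" (0 to 1); they miss things now and then, are a little off and sometimes report something else, mostly with a low value. They report only what shows in the picture. A call takes as long as a camera call.
- trace(thing, camera): "mask" (420x560 bool, what is visible of it) and "box" ([centre column, centre row, width, height] in pixels, round what is visible of it).
The state is a dict: "time": time; "joint_positions": joint angles; "joint_vel": joint speeds; "joint_torque": joint torques, N m; "eef_pos": TCP position; "ee_rot": TCP orientation; "ft_force": force on the tool from outside, world axes, zero at the start; "ft_torque": the same for the moment, N m; "width": opening from 0.0 (shut) to 1.0 (fully open).
Only numpy, scipy, OpenCV 4.12 (cv2) and the standard library are available. Lean on these libraries where they do the work, as an engineer would, in place of code of your own. Each camera call takes 0.05 s, during which the arm holds its last target. There are 200 camera calls.

## Task

Lower the heavy grey cover of the clear test cell by pushing on its pad, without letting it slam, until its sprung catch snaps over, then keep pressing the shut cover onto its seal with about 20 N for a second. Then slide the red bolt all the way across to lock it, and let go. Never push on anything with more than about 25 N, and leave the beaker and the two bottles where they stand.

Things in the scene. Friction and masses are not known exactly. Their poses are not given: they have to be found in the camera images.
- cell: Open-topped test cell of clear acrylic, fixed to the bench: 160 (x) x 220 (y) x 120 (z) mm. Origin: centre of its underside, on the bench; z is up, x points from the hinge side (near the robot) to the catch side. Beyond the catch side a dark steel rail (x 80 to 130, y -108 to 108 mm, top at z = 112 mm) carries the catch housing and the bolt's track (x 92 to 112, y 2 to 88, top z = 118 mm).
- cover (a joint): Opening angle of the cover (rad): 0 = fully home on its stop, grows as it opens, 1.45 fully open. It turns about a hinge line parallel to the cell's y; pushing its outer face (away from the robot and down) closes it. The hinge is stiff and damped: the cover stays where it is left, and a slow push of roughly 5 to 9 N on the pad moves it. At 0 it stands hard on its stop.
- cover_hinge (a point): Middle of the cover's hinge line: cell x = -80 mm, y = 0, 126 mm above the bench. This frame turns with the cover: x runs from the hinge to the free edge, z is the outward normal of the outer face, y is along the hinge. In it the cover is a grey plate, x 4 to 158 mm, y -110 to 110 mm, z -5 to 5 mm, about 0.8 kg.
- cover_pad (a point): Nominal centre of the outer surface of the black rubber push pad on the cover, 44 (x) x 90 (y) mm: 120 mm from the hinge line along the cover, 15 mm above its mid-plane. Same axes as cover_hinge; 141 mm above the bench with the cover home. The pad sits on a screw foot set differently on each cell: its real surface lies up to 7 mm above or below this point, so find it by touch.
- bolt (a joint): Travel of the red bolt (m): 0 = drawn back, 0.040 = fully locked, at its stop. Grows along the cell's +y. It is stiff, takes about 3 to 5 N to slide slowly and stays where it is left.
- bolt_knob (a point): Middle (half-way up) of the bolt's red upright post, 16 mm in diameter and 34 mm tall; at cell x = 102 mm, y = 30 mm plus the bolt's travel, 136 mm above the bench (post from 119 to 153 mm). Its axes are the cell's.
- beaker: Glass beaker, 68 mm across, 90 mm tall, loose; origin at the centre of its underside. A bystander.
- reagent: Amber reagent bottle, 60 mm across, 120 mm tall, loose; origin at the centre of its underside. A bystander.
- samplejar: Glass sample jar with blue cap, 56 mm across, 60 mm tall, loose; origin at the centre of its underside. A bystander.
- catch_top (a point): Centre of the top of the fixed grey catch housing (20 x 34 mm in the cell's x, y), 146 mm above the bench, at cell x = 113, y = -60 mm. Its sprung brass roller stops the steel bar on the cover's free edge at about 0.08 rad; a slow push on the pad rising to roughly 13 to 20 N takes the bar past it; the cover then gives way suddenly and is held at 0. Short of 0.045 rad it may spring back.

How it is judged (in metres and radians):
On the way, in this order (a step that is already met when the one before it is completed fails the run):
1. the cover is shut (within 0.02 rad of its stop) and pressed there by the fingers with 14 to 26 N, for half a second, while the bolt is still drawn back (value of joint cover below 0.02 rad and value of joint bolt below 0.015 m and contact force between the fingers and anything else between 14 and 26 N), for 0.5 s.
2. the bolt is slid across to within 4 mm of its stop (value of joint cover below 0.02 rad and value of joint bolt above 0.036 m), for 0.2 s.
At the end, for the whole second after the job is handed in: The cover is shut within 0.02 rad of its stop and stays so by its catch, the bolt is within 4 mm of its fully locked stop, and the beaker, the reagent bottle and the sample jar are within 20 mm of where they started (all of step 2 and distance of each of beaker, reagent, samplejar from where it was at the start of the episode below 0.02 m); the robot touches nothing.
It fails at once if the cover slams: it closes faster than 0.8 rad/s (about 0.13 m/s at its free edge) in the last 0.3 rad (value of joint cover below 0.3 rad and velocity of joint cover below -0.8 rad/s).
It fails at once if the robot pushes on anything with more than 30 N (contact force between any of the fingers, the arm and anything else above 30 N).
It fails at once if the bolt is slid across (beyond 15 mm) while the cover is not home (value of joint cover above 0.03 rad and value of joint bolt above 0.015 m).
It fails at once if a bystander is moved by more than 20 mm or tipped (distance of any of beaker, reagent, samplejar from where it was at the start of the episode above 0.02 m or angle between any of beaker, reagent, samplejar's own z axis and vertical above 0.5 rad).
It also fails if it takes over 70 s, if anything falls off the work surface, if the arm or the gripper's body presses on something with over 40 N, if the wrist force passes 120 N, or if a joint passes its speed limit or range.

## Working session

There is one attempt and no reset: what is moved stays moved. The work goes in short steps, Python scripts to look and compute and a tool call to move; the robot and the scene stay as the last step left them, time stands still between calls to the robot, and variables do not carry over. Pictures are saved under pics/ and viewed, about 8 in all and at most 12, crops included, and the job is handed in when it is done.

Besides the shell and the picture viewer there is one more tool, called after "Emit:" by a JSON object that holds its "method" and its "body". play_rows: Moves the arm, as the interface text tells. Its arguments: {"type":"object","properties":{"steps":{"type":"array"},"hand":{"type":"number"}},"required":["steps"]}

```bash
mkdir -p pics; cat > h.py <<'E'
from bench import *
import numpy as np, cv2
def cam(n):
    c=camera_info(n); f=210/np.tan(np.radians(c["fovy"])/2)
    R,_=cv2.Rodrigues(np.array(c["rvec"],float)); return f,c["cx"],c["cy"],R,np.array(c["tvec"],float).ravel()
def unproj(n,d,mask=None):
    f,cx,cy,R,t=cam(n); v,u=np.nonzero((d>0) if mask is None else (mask&(d>0)))
    z=d[v,u]; P=np.c_[(u-cx)/f*z,(v-cy)/f*z,z]; return (P-t)@R
def proj(n,P):
    f,cx,cy,R,t=cam(n); q=np.atleast_2d(P)@R.T+t; return np.c_[q[:,0]/q[:,2]*f+cx,q[:,1]/q[:,2]*f+cy]
E
python3 - <<'E'
from h import *
s=state(); print({k:np.round(v,3).tolist() for k,v in s.items()})
ims=[]
for n in("side","top"):
    p,d=grab_frame(n); np.save(n+"_d.npy",d); cv2.imwrite(f"pics/{n}1.png",p[:,:,::-1])
    f,cx,cy,R,t=cam(n); print(n,f,(-R.T@t).round(),R[2].round(2))
    for th in("cell","cover","cover_pad","bolt","bolt_knob","catch_top","beaker","reagent","samplejar"):
        for r in trace(th,n)[:1]:
            P=unproj(n,d,r["mask"]); print(th,round(r["p"],2),np.round(r["box"]),len(P),np.median(P,0).round(1) if len(P) else "",np.percentile(P,2,axis=0).round() if len(P) else "",np.percentile(P,98,axis=0).round() if len(P) else ""); np.save(f"m_{n}_{th}.npy",r["mask"])
E
```

```text
{'time': 0.0, 'joint_positions': [-74.348, 17.215, 87.18, 0.001, 75.671, -3.816], 'joint_vel': [-0.003, -0.038, 0.007, 0.007, -0.017, -0.024], 'joint_torque': [0.003, -53.18, -35.274, 0.071, 0.024, -0.0], 'eef_pos': [183.24, -518.32, 218.894], 'ee_rot': [[0.333, -0.943, -0.0], [-0.943, -0.333, 0.001], [-0.001, -0.0, -1.0]], 'ft_force': [0.632, 0.196, -0.173], 'ft_torque': [-0.005, -0.007, -0.021], 'width': 1.0}
side 414.7232308042014 [ 771. -546.  509.] [-0.3   0.79 -0.53]
cell 0.71 [254. 250. 189. 236.] 21881 [535.7 -98.  103. ] [ 436. -194.    5.] [660.  47. 247.]
cover 0.79 [234. 194. 147. 128.] 3227 [526.1 -97.2 217.3] [ 436. -179.  124.] [581.  40. 259.]
cover_pad 0.85 [234. 195. 153. 132.] 3538 [522.9 -91.1 214.3] [ 361. -179.    0.] [583. 338. 265.]
bolt 0.58 [318. 244.  22.  22.] 292 [640.6 -69.2 137. ] [631. -75. 120.] [648. -30. 154.]
catch_top 0.85 [258. 247. 196. 231.] 21656 [535.6 -98.4 103.1] [ 438. -194.    6.] [660.  46. 247.]
beaker 0.7 [315. 242.  17.  22.] 272 [641.  -69.3 137. ] [632. -75. 120.] [648. -34. 154.]
reagent 0.94 [121. 333.  49.  85.] 3158 [ 422.8 -253
[... 392 characters left out ...]
4.  44. 249.]
cover_pad 0.69 [333. 202. 164. 130.] 13685 [508.1 -61.6 197.5] [ 439. -165.  130.] [571.  43. 248.]
bolt 0.53 [304. 143.  23.  22.] 229 [638.2 -57.4 131.2] [630. -71. 117.] [649. -32. 154.]
bolt_knob 0.68 [305. 143.  24.  14.] 157 [637.6 -57.6 139. ] [630. -67. 126.] [645. -34. 154.]
catch_top 0.88 [333. 198. 168. 140.] 18456 [519.9 -67.7 175.9] [ 437. -175.   48.] [659.  43. 247.]
beaker 0.7 [335. 202. 165. 127.] 13881 [508.2 -61.5 197.5] [ 439. -166.  130.] [572.  44. 249.]
reagent 0.96 [430. 268.  51.  36.] 1350 [ 408.6 -225.6   82.5] [ 382. -253.   11.] [ 436. -209.  121.]
samplejar 0.6 [422. 215.  40.  29.] 890 [ 507.6 -251.9   58.3] [ 486. -281.   10.] [ 533. -234.   62.]
```

View pics/side1.png

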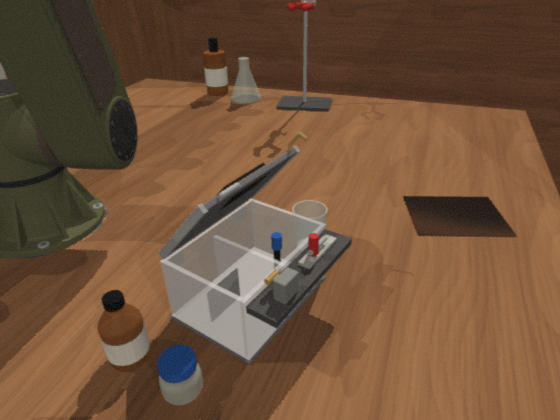

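View pics/top1.png

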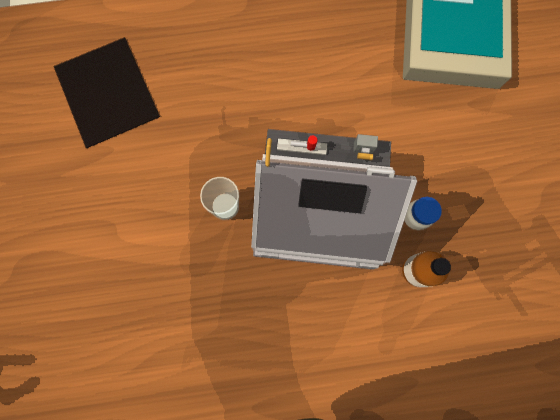

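Side: clear cell around (250,250), cover half open, red knob (314,243), catch housing (287,285), beaker (310,213) behind, reagent (123,335), jar (180,375). Top: pad at (333,196), knob (312,143), catch (367,145), beaker (221,197). Now I fit the cell pose.

```bash
cat > fit.py <<'E'
from h import *
p=cv2.imread("pics/top1.png"); d=np.load("top_d.npy"); m=np.load("m_top_cover.npy")
hsv=cv2.cvtColor(p,cv2.COLOR_BGR2HSV)
black=(p.max(2)<45); k=np.ones((3,3),np.uint8)
pad=np.zeros_like(black); pad[170:222,295:372]=black[170:222,295:372]
pe=cv2.erode(pad.astype(np.uint8),k,iterations=2)>0
cm=cv2.erode(m.astype(np.uint8),k,iterations=4)>0; cm&=~(cv2.dilate(pad.astype(np.uint8),k,iterations=4)>0)
P=unproj("top",d,cm); sel=np.ones(len(P),bool)
for _ in range(8):
    c=P[sel].mean(0); n=np.linalg.svd(P[sel]-c,full_matrices=False)[2][2]; n*=np.sign(n[2]); r=(P-c)@n; sel=abs(r)<2.5
print("plane n",n.round(4),"n inl",sel.sum(),len(P),"rms",r[sel].std())
a=np.arccos(n[2]); yaw=np.arctan2(-n[1],-n[0]); print("angle",a,"yaw deg",np.degrees(yaw))
ex=np.array([np.cos(yaw),np.sin(yaw),0]); ey=np.array([-np.sin(yaw),np.cos(yaw),0])
Q=unproj("top",d,pe); print("pad above outer face",np.percentile((Q-c)@n,[5,25,50,75,95]).round(2))
# hinge: point where plane (minus 5) meets z=126
cmid=c-5*n; u=np.cross(ey,n); tt=(126-cmid[2])/u[2]; H=cmid+tt*u
A=unproj("top",d,m); A=A[abs((A-c)@n)<3]
yy=A@ey; uu=(A-H)@u; print("u range",np.percentile(uu,[.2,1,50,99,99.8]).round(1))
for lo in(20,60,100,140):
    q=yy[(uu>lo)&(uu<lo+15)]; print("y edges",np.percentile(q,[1,99]).round(1),np.mean(np.percentile(q,[1,99])).round(1))
print("pad centre u,y",((Q-H)@u).mean(),(Q@ey).mean(), "size",np.ptp((Q-H)@u),np.ptp(Q@ey))
print("H x'",H@ex)
for n_ in("side","top"):
    pp=cv2.imread(f"pics/{n_}1.png"); dd=np.load(n_+"_d.npy"); h=cv2.cvtColor(pp,cv2.COLOR_BGR2HSV)
    red=((h[...,0]<6)|(h[...,0]>174))&(h[...,1]>180)&(h[...,2]>90); red[:120]=False; red[:, :250]=False
    K=unproj(n_,dd,red); K=K[(K[:,2]>115)&(K[:,2]<160)]; top=K[K[:,2]>150]
    print(n_,"knob n",len(K),"top ctr",top.mean(0).round(1),"x'",np.percentile(K@ex,[2,50,98]).round(1),"y'",np.percentile(K@ey,[2,50,98]).round(1),"z",np.percentile(K[:,2],[2,98]).round(1), "top x',y'",(top@ex).mean(),(top@ey).mean())
E
python3 fit.py
```

```text
plane n [-0.73    0.184   0.6582] n inl 9098 9191 rms 0.8492467923538989
angle 0.8523883149268935 yaw deg -14.150351892017895
pad above outer face [6.36 7.18 7.75 8.41 9.22]
u range [ -4.2  -1.6  77.1 160.7 166.3]
y edges [-42.4 172.2] 64.9
y edges [-41.5 172.5] 65.5
y edges [-43.4 173.4] 65.0
y edges [-42.4 172.3] 65.0
pad centre u,y 121.85399862968984 64.86112439214676 size 40.643244554809485 83.01625437074243
H x' 452.85897574202846
side knob n 115 top ctr [638.8 -69.3 152.5] x' [631.8 639.1 642.2] y' [85.5 88.4 93.4] z [124.4 153.6] top x',y' 636.3361224145069 88.97411234157852
top knob n 116 top ctr [637.3 -62.7 152.1] x' [626.2 629.3 640.4] y' [ 88.6  95.3 101.8] z [124.2 154.3] top x',y' 633.3166209205037 95.05054195602493
```

Emit:
{"method": "play_rows", "body": {"hand": -1, "steps": [{"dx": -1, "dy": -1.4, "dz": -1, "spin": -2}, {"dx": -2.7, "dy": -3.7, "dz": -3, "spin": -5}, {"dx": -5, "dy": -7, "dz": -5, "spin": -9}, {"dx": -7.5, "dy": -10.4, "dz": -7, "spin": -13}, {"dx": -10, "dy": -13.8, "dz": -8.1, "spin": -17}, {"dx": -12.5, "dy": -17.3, "dz": -8.1, "spin": -21}, {"dx": -15, "dy": -20.7, "dz": -8.1, "spin": -25.5}, {"dx": -17.5, "dy": -24.2, "dz": -8.1, "spin": -30}, {"dx": -20, "dy": -27.6, "dz": -8.1, "spin": -34.5}, {"dx": -22.5, "dy": -31.1, "dz": -8.1, "spin": -39}, {"dx": -25, "dy": -34.6, "dz": -8.1, "spin": -43}, {"dx": -27.5, "dy": -38, "dz": -8.1, "spin": -47.5}, {"dx": -29.6, "dy": -41, "dz": -8.1, "spin": -51}, {"dx": -31.4, "dy": -43.4, "dz": -8.1, "spin": -54}, {"dx": -32.3, "dy": -44.7, "dz": -8.1, "spin": -55.6}, {"dx": -32.7, "dy": -45.2, "dz": -8.1, "spin": -56.4}, {"dx": -32.7, "dy": -45.2, "dz": -8.1, "spin": -56.4}, {"dx": -32.7, "dy": -45.2, "dz": -8.1, "spin": -56.4}]}}

```text
time: 2.8
eef_pos: [500.0, -60.4, 300.6]
ee_rot: [[0.969, -0.245, 0.0], [-0.245, -0.969, -0.0], [0.0, 0.0, -1.0]]
ft_force: [0.0, 0.5, 1.1]
width: 0.005
```

Emit:
{"method": "play_rows", "body": {"steps": [{"dx": 0.2, "dz": 1}, {"dx": 0.4, "dz": 2.4}, {"dx": 0.7, "dz": 3.8}, {"dx": 0.9, "dz": 4.6}, {"dx": 0.92, "dz": 4.77}, {"dx": 0.92, "dz": 4.77}, {"dx": 1.1, "dz": 4.9}, {"dx": 1.2, "dz": 5.0}, {"dx": 1.3, "dz": 5.1}, {"dx": 1.35, "dz": 5.15}]}}

```text
invalid input
```

```bash
python3 - <<'E'
from h import *
p,d=grab_frame("side"); cv2.imwrite("pics/s2.png",cv2.resize(p[100:340,120:400,::-1],None,fx=2.5,fy=2.5)); print(state()["ft_force"])
E
```

```text
[-0.02353537  0.02547677  0.33510595]
```

View pics/s2.png

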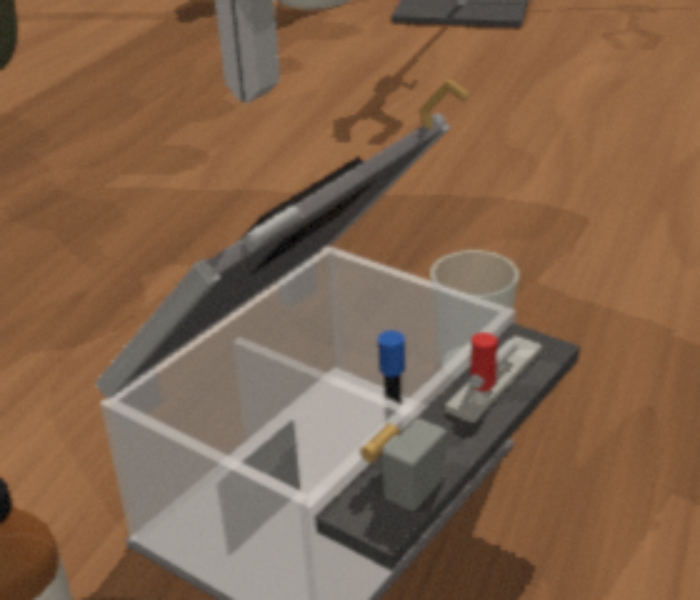

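The move was refused, and no motion happened. The crop shows the closed fingers (248,50) above the cover, the pad's edge at (310,190), the knob at (484,360) and the catch roller at (378,442). I'll resend with every field filled in.

Emit:
{"method": "play_rows", "body": {"steps": [{"dx": 0.2, "dy": 0, "dz": 1, "spin": 0}, {"dx": 0.4, "dy": 0, "dz": 2.4, "spin": 0}, {"dx": 0.7, "dy": 0, "dz": 3.8, "spin": 0}, {"dx": 0.9, "dy": 0, "dz": 4.6, "spin": 0}, {"dx": 0.92, "dy": 0, "dz": 4.77, "spin": 0}, {"dx": 0.92, "dy": 0, "dz": 4.77, "spin": 0}, {"dx": 1.0, "dy": 0, "dz": 4.84, "spin": 0}, {"dx": 1.07, "dy": 0, "dz": 4.9, "spin": 0}, {"dx": 1.15, "dy": 0, "dz": 4.97, "spin": 0}, {"dx": 1.22, "dy": 0, "dz": 5.03, "spin": 0}], "hand": -1}}

```text
time: 3.85
eef_pos: [512.4, -62.6, 250.3]
ee_rot: [[0.97, -0.244, 0.0], [-0.244, -0.97, -0.0], [0.0, -0.0, -1.0]]
ft_force: [0.3, 0.2, 0.5]
width: 0.001
```

Emit:
{"method": "play_rows", "body": {"steps": [{"dx": 0.08, "dy": 0, "dz": 0.07, "spin": 0}, {"dx": 0.15, "dy": 0, "dz": 0.13, "spin": 0}, {"dx": 0.23, "dy": 0, "dz": 0.2, "spin": 0}, {"dx": 0.3, "dy": 0, "dz": 0.26, "spin": 0}, {"dx": 0.38, "dy": 0, "dz": 0.33, "spin": 0}], "hand": -1}}

```text
time: 4.35
eef_pos: [516.1, -63.5, 246.8]
ee_rot: [[0.97, -0.244, 0.0], [-0.244, -0.97, 0.0], [-0.0, -0.0, -1.0]]
ft_force: [-0.2, 0.4, -0.7]
width: 0.004
```

Emit:
{"method": "play_rows", "body": {"steps": [{"dx": 0.08, "dy": 0, "dz": 0.07, "spin": 0}, {"dx": 0.15, "dy": 0, "dz": 0.13, "spin": 0}], "hand": -1}}

```text
time: 4.55
eef_pos: [517.5, -63.9, 245.5]
ee_rot: [[0.97, -0.244, -0.0], [-0.244, -0.97, 0.0], [-0.0, -0.0, -1.0]]
ft_force: [0.3, -0.3, 0.2]
width: 0.006
```

Emit:
{"method": "play_rows", "body": {"steps": [{"dx": 0.08, "dy": 0, "dz": 0.07, "spin": 0}, {"dx": 0.15, "dy": 0, "dz": 0.13, "spin": 0}], "hand": -1}}

```text
time: 4.75
eef_pos: [518.9, -64.3, 244.2]
ee_rot: [[0.97, -0.244, -0.0], [-0.244, -0.97, 0.0], [-0.0, -0.0, -1.0]]
ft_force: [0.4, -0.8, -0.4]
width: 0.005
```

Emit:
{"method": "play_rows", "body": {"steps": [{"dx": 0.08, "dy": 0, "dz": 0.07, "spin": 0}, {"dx": 0.15, "dy": 0, "dz": 0.13, "spin": 0}], "hand": -1}}

```text
time: 4.95
eef_pos: [520.4, -64.6, 242.9]
ee_rot: [[0.97, -0.244, -0.0], [-0.244, -0.97, -0.0], [-0.0, 0.0, -1.0]]
ft_force: [1.3, -0.5, -0.4]
width: 0.006
```

Emit:
{"method": "play_rows", "body": {"steps": [{"dx": 0.08, "dy": 0, "dz": 0.07, "spin": 0}, {"dx": 0.15, "dy": 0, "dz": 0.13, "spin": 0}], "hand": -1}}

```text
time: 5.15
eef_pos: [521.8, -65.0, 241.8]
ee_rot: [[0.97, -0.244, -0.0], [-0.244, -0.97, -0.0], [-0.0, 0.0, -1.0]]
ft_force: [-3.5, -0.0, 2.9]
width: 0.006
```

Emit:
{"method": "play_rows", "body": {"steps": [{"dx": 0.08, "dy": 0, "dz": 0.07, "spin": 0}, {"dx": 0.15, "dy": 0, "dz": 0.13, "spin": 0}], "hand": -1}}

```text
time: 5.35
eef_pos: [523.4, -65.4, 240.5]
ee_rot: [[0.97, -0.244, 0.0], [-0.244, -0.97, -0.0], [0.0, 0.0, -1.0]]
ft_force: [-2.3, 0.4, 3.9]
width: 0.006
```

```bash
python3 -c "
import numpy as np
r=128.8
for a0,s,N in((51.26,.8,12),(41.66,.9,16),(27.26,.9,16)):
    a=np.radians(a0-s*np.arange(N+1)); print([(round(r*(np.cos(x)-np.cos(a[0]))/10,2),round(r*(np.sin(a[0])-np.sin(x))/10,2)) for x in a[1:]])
"
```

```text
[(np.float64(0.14), np.float64(0.11)), (np.float64(0.28), np.float64(0.23)), (np.float64(0.41), np.float64(0.35)), (np.float64(0.55), np.float64(0.47)), (np.float64(0.68), np.float64(0.59)), (np.float64(0.81), np.float64(0.71)), (np.float64(0.94), np.float64(0.83)), (np.float64(1.07), np.float64(0.96)), (np.float64(1.2), np.float64(1.09)), (np.float64(1.32), np.float64(1.22)), (np.float64(1.44), np.float64(1.35)), (np.float64(1.56), np.float64(1.48))]
[(np.float64(0.13), np.float64(0.15)), (np.float64(0.26), np.float64(0.31)), (np.float64(0.39), np.float64(0.46)), (np.float64(0.52), np.float64(0.62)), (np.float64(0.64), np.float64(0.78)), (np.float64(0.76), np.float64(0.94)), (np.float64(0.88), np.float64(1.11)), (np.float64(1.0), np.float64(1.27)), (np.float64(1.11), np.float64(1.44)), (np.float64(1.22), np.float64(1.61)), (np.float64(1.33), np.float64(1.78)), (np.float64(1.43), np.float64(1.95)), (np.float64(1.54), np.float64(2.13)), (np.float64(1.64), np.float64(2.31)), (np.float64(1.73), np.float64(2.48)), (np.float64(1.83), np.float64(2.66))]
[(np.float64(0.09), np.float64(0.18)), (np.float64(0.18), np.float64(0.36)), (np.float64(0.27), np.float64(0.55)), (np.float64(0.35), np.float64(0.73)), (np.float64(0.43), np.float64(0.92)), (np.float64(0.5), np.float64(1.1)), (np.float64(0.58), np.float64(1.29)), (np.float64(0.65), np.float64(1.48)), (np.float64(0.72), np.float64(1.67)), (np.float64(0.78), np.float64(1.86)), (np.float64(0.84), np.float64(2.06)), (np.float64(0.9), np.float64(2.25)), (np.float64(0.96), np.float64(2.44)), (np.float64(1.01), np.float64(2.64)), (np.float64(1.06), np.float64(2.84)), (np.float64(1.11), np.float64(3.03))]
```

Emit:
{"method": "play_rows", "body": {"steps": [{"dx": 0.14, "dy": 0, "dz": 0.11, "spin": 0}, {"dx": 0.28, "dy": 0, "dz": 0.23, "spin": 0}, {"dx": 0.41, "dy": 0, "dz": 0.35, "spin": 0}, {"dx": 0.55, "dy": 0, "dz": 0.47, "spin": 0}, {"dx": 0.68, "dy": 0, "dz": 0.59, "spin": 0}, {"dx": 0.81, "dy": 0, "dz": 0.71, "spin": 0}, {"dx": 0.94, "dy": 0, "dz": 0.83, "spin": 0}, {"dx": 1.07, "dy": 0, "dz": 0.96, "spin": 0}, {"dx": 1.2, "dy": 0, "dz": 1.09, "spin": 0}, {"dx": 1.32, "dy": 0, "dz": 1.22, "spin": 0}, {"dx": 1.44, "dy": 0, "dz": 1.35, "spin": 0}, {"dx": 1.56, "dy": 0, "dz": 1.48, "spin": 0}], "hand": -1}}

```text
time: 6.55
eef_pos: [539.0, -69.3, 226.0]
ee_rot: [[0.97, -0.244, 0.002], [-0.244, -0.97, -0.0], [0.002, -0.0, -1.0]]
ft_force: [-0.1, -0.6, 6.2]
width: 0.003
```

Emit:
{"method": "play_rows", "body": {"steps": [{"dx": 0.13, "dy": 0, "dz": 0.15, "spin": 0}, {"dx": 0.26, "dy": 0, "dz": 0.31, "spin": 0}, {"dx": 0.39, "dy": 0, "dz": 0.46, "spin": 0}, {"dx": 0.52, "dy": 0, "dz": 0.62, "spin": 0}, {"dx": 0.64, "dy": 0, "dz": 0.78, "spin": 0}, {"dx": 0.76, "dy": 0, "dz": 0.94, "spin": 0}, {"dx": 0.88, "dy": 0, "dz": 1.11, "spin": 0}, {"dx": 1.0, "dy": 0, "dz": 1.27, "spin": 0}, {"dx": 1.11, "dy": 0, "dz": 1.44, "spin": 0}, {"dx": 1.22, "dy": 0, "dz": 1.61, "spin": 0}, {"dx": 1.33, "dy": 0, "dz": 1.78, "spin": 0}, {"dx": 1.43, "dy": 0, "dz": 1.95, "spin": 0}, {"dx": 1.54, "dy": 0, "dz": 2.13, "spin": 0}, {"dx": 1.64, "dy": 0, "dz": 2.31, "spin": 0}, {"dx": 1.73, "dy": 0, "dz": 2.48, "spin": 0}, {"dx": 1.83, "dy": 0, "dz": 2.66, "spin": 0}], "hand": -1}}

```text
time: 8.15
eef_pos: [557.0, -73.8, 199.5]
ee_rot: [[0.97, -0.244, 0.003], [-0.244, -0.97, -0.001], [0.003, -0.0, -1.0]]
ft_force: [1.4, -0.7, 6.4]
width: 0.005
```

Emit:
{"method": "play_rows", "body": {"steps": [{"dx": 0.09, "dy": 0, "dz": 0.18, "spin": 0}, {"dx": 0.18, "dy": 0, "dz": 0.36, "spin": 0}, {"dx": 0.27, "dy": 0, "dz": 0.55, "spin": 0}, {"dx": 0.35, "dy": 0, "dz": 0.73, "spin": 0}, {"dx": 0.43, "dy": 0, "dz": 0.92, "spin": 0}, {"dx": 0.5, "dy": 0, "dz": 1.1, "spin": 0}, {"dx": 0.58, "dy": 0, "dz": 1.29, "spin": 0}, {"dx": 0.65, "dy": 0, "dz": 1.48, "spin": 0}, {"dx": 0.72, "dy": 0, "dz": 1.67, "spin": 0}, {"dx": 0.78, "dy": 0, "dz": 1.86, "spin": 0}, {"dx": 0.84, "dy": 0, "dz": 2.06, "spin": 0}, {"dx": 0.9, "dy": 0, "dz": 2.25, "spin": 0}, {"dx": 0.96, "dy": 0, "dz": 2.44, "spin": 0}, {"dx": 1.01, "dy": 0, "dz": 2.64, "spin": 0}], "hand": -1}}

```text
time: 9.55
eef_pos: [567.1, -76.4, 173.2]
ee_rot: [[0.97, -0.244, 0.003], [-0.244, -0.97, -0.001], [0.003, -0.0, -1.0]]
ft_force: [3.3, -1.1, 6.7]
width: 0.009
```

```bash
python3 - <<'E'
from h import *
p,d=grab_frame("side"); cv2.imwrite("pics/s3.png",cv2.resize(p[100:340,120:400,::-1],None,fx=2.5,fy=2.5))
s=state();print(s["ft_force"],s["eef_pos"])
E
```

```text
[ 3.28302598 -0.06249418  6.59630047] [566.96098998 -76.36913249 172.83791728]
```

View pics/s3.png

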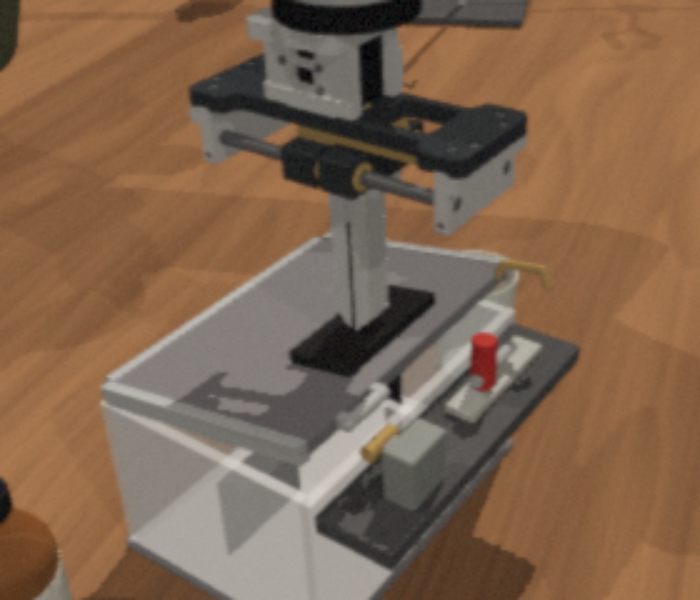

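The fingers press on the pad at (358,325), the cover is nearly down with its bar (365,405) above the roller (380,440), and the knob (484,360) is still drawn back. I'll go on slowly.

Emit:
{"method": "play_rows", "body": {"steps": [{"dx": 0.03, "dy": 0, "dz": 0.12, "spin": 0}, {"dx": 0.06, "dy": 0, "dz": 0.24, "spin": 0}, {"dx": 0.09, "dy": 0, "dz": 0.36, "spin": 0}, {"dx": 0.12, "dy": 0, "dz": 0.48, "spin": 0}, {"dx": 0.15, "dy": 0, "dz": 0.6, "spin": 0}], "hand": -1}}

```text
time: 10.1
eef_pos: [568.3, -76.7, 167.1]
ee_rot: [[0.97, -0.244, 0.003], [-0.244, -0.97, -0.001], [0.003, -0.0, -1.0]]
ft_force: [2.4, 0.0, 5.8]
width: 0.003
```

Emit:
{"method": "play_rows", "body": {"steps": [{"dx": 0.02, "dy": 0, "dz": 0.08, "spin": 0}, {"dx": 0.04, "dy": 0, "dz": 0.16, "spin": 0}, {"dx": 0.06, "dy": 0, "dz": 0.24, "spin": 0}], "hand": -1}}

```text
time: 10.4
eef_pos: [568.9, -76.8, 164.6]
ee_rot: [[0.97, -0.244, 0.003], [-0.244, -0.97, -0.001], [0.003, -0.0, -1.0]]
ft_force: [1.9, 0.1, 7.3]
width: 0.007
```

Emit:
{"method": "play_rows", "body": {"steps": [{"dx": 0.01, "dy": 0, "dz": 0.06, "spin": 0}, {"dx": 0.02, "dy": 0, "dz": 0.12, "spin": 0}, {"dx": 0.03, "dy": 0, "dz": 0.18, "spin": 0}], "hand": -1}}

```text
time: 10.7
eef_pos: [569.2, -76.9, 162.9]
ee_rot: [[0.97, -0.244, 0.003], [-0.244, -0.97, -0.001], [0.003, -0.0, -1.0]]
ft_force: [3.3, -0.8, 5.5]
width: 0.004
```

Emit:
{"method": "play_rows", "body": {"steps": [{"dx": 0.01, "dy": 0, "dz": 0.06, "spin": 0}, {"dx": 0.02, "dy": 0, "dz": 0.12, "spin": 0}], "hand": -1}}

```text
time: 10.9
eef_pos: [569.4, -77.0, 161.7]
ee_rot: [[0.97, -0.244, 0.003], [-0.244, -0.97, -0.001], [0.003, -0.0, -1.0]]
ft_force: [3.0, -0.6, 6.1]
width: 0.002
```

Emit:
{"method": "play_rows", "body": {"steps": [{"dx": 0.01, "dy": 0, "dz": 0.06, "spin": 0}, {"dx": 0.02, "dy": 0, "dz": 0.12, "spin": 0}], "hand": -1}}

```text
time: 11.1
eef_pos: [569.6, -77.0, 160.5]
ee_rot: [[0.97, -0.244, 0.003], [-0.244, -0.97, -0.001], [0.003, -0.0, -1.0]]
ft_force: [3.1, -0.5, 5.3]
width: 0.003
```

Emit:
{"method": "play_rows", "body": {"steps": [{"dx": 0.01, "dy": 0, "dz": 0.06, "spin": 0}, {"dx": 0.02, "dy": 0, "dz": 0.12, "spin": 0}], "hand": -1}}

```text
time: 11.3
eef_pos: [569.8, -77.1, 159.3]
ee_rot: [[0.97, -0.244, 0.003], [-0.244, -0.97, -0.001], [0.003, -0.0, -1.0]]
ft_force: [3.3, -0.9, 5.8]
width: 0.009
```

Emit:
{"method": "play_rows", "body": {"steps": [{"dx": 0.01, "dy": 0, "dz": 0.06, "spin": 0}, {"dx": 0.02, "dy": 0, "dz": 0.12, "spin": 0}], "hand": -1}}

```text
time: 11.5
eef_pos: [570.0, -77.1, 158.1]
ee_rot: [[0.97, -0.244, 0.003], [-0.244, -0.97, -0.001], [0.003, -0.0, -1.0]]
ft_force: [3.0, -1.2, 6.0]
width: 0.006
```

Emit:
{"method": "play_rows", "body": {"steps": [{"dx": 0.01, "dy": 0, "dz": 0.06, "spin": 0}, {"dx": 0.01, "dy": 0, "dz": 0.1, "spin": 0}], "hand": -1}}

```text
time: 11.7
eef_pos: [570.1, -77.2, 157.1]
ee_rot: [[0.97, -0.244, 0.003], [-0.244, -0.97, -0.001], [0.003, -0.0, -1.0]]
ft_force: [2.9, -1.4, 5.3]
width: 0.006
```

Emit:
{"method": "play_rows", "body": {"steps": [{"dx": 0.0, "dy": 0, "dz": 0.05, "spin": 0}, {"dx": 0.01, "dy": 0, "dz": 0.1, "spin": 0}], "hand": -1}}

```text
time: 11.9
eef_pos: [570.3, -77.2, 156.2]
ee_rot: [[0.97, -0.244, 0.003], [-0.244, -0.97, -0.001], [0.003, -0.0, -1.0]]
ft_force: [3.2, -1.0, 5.4]
width: 0.006
```

Emit:
{"method": "play_rows", "body": {"steps": [{"dx": 0.0, "dy": 0, "dz": 0.05, "spin": 0}, {"dx": 0.01, "dy": 0, "dz": 0.1, "spin": 0}], "hand": -1}}

```text
time: 12.1
eef_pos: [570.4, -77.2, 155.2]
ee_rot: [[0.97, -0.244, 0.003], [-0.244, -0.97, -0.001], [0.003, -0.0, -1.0]]
ft_force: [3.0, -1.5, 5.9]
width: 0.003
```

Emit:
{"method": "play_rows", "body": {"steps": [{"dx": 0.0, "dy": 0, "dz": 0.04, "spin": 0}, {"dx": 0.0, "dy": 0, "dz": 0.08, "spin": 0}], "hand": -1}}

```text
time: 12.3
eef_pos: [570.4, -77.3, 154.4]
ee_rot: [[0.97, -0.244, 0.003], [-0.244, -0.97, -0.001], [0.003, -0.0, -1.0]]
ft_force: [3.2, -1.6, 6.6]
width: 0.008
```

```bash
python3 - <<'E'
from h import *
p,d=grab_frame("side"); cv2.imwrite("pics/s4.png",cv2.resize(p[170:330,180:380,::-1],None,fx=4,fy=3.75))
P=unproj("side",d); ex=np.array([.9697,-.2445,0]);ey=np.array([.2445,.9697,0])
X=P@ex-452.9;Y=P@ey-65;Z=P[:,2]
s=(X>10)&(X<90)&(Y>-105)&(Y<100)&(Z>120)&(Z<175)
A=np.c_[X[s],np.ones(s.sum())];z=Z[s]
for _ in range(6):
    c=np.linalg.lstsq(A,z,rcond=None)[0]; k=abs(A@c-z)<3; A,z=A[k],z[k]
print(len(z),np.arctan(c[0]),c[1])
E
```

```text
3111 0.011865297401799934 131.32202326823472
```

View pics/s4.png

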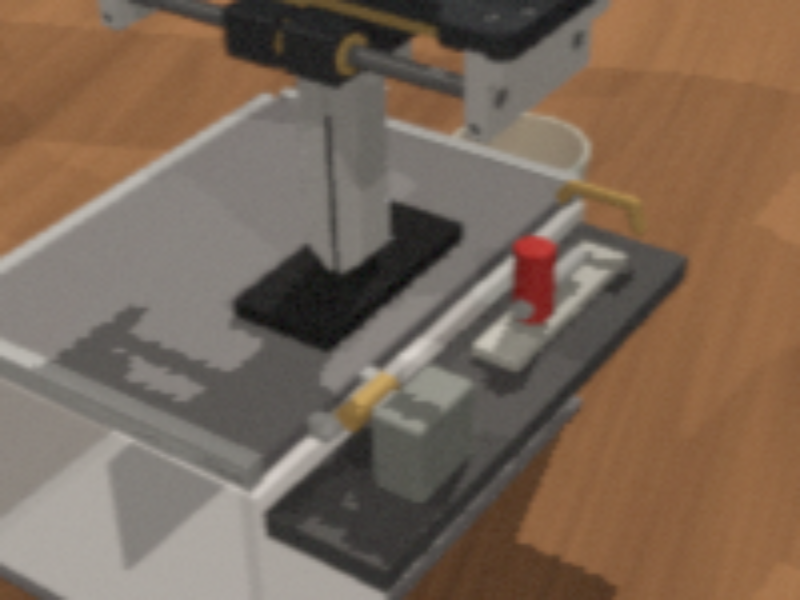

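```bash
python3 - <<'E'
from h import *
ex=np.array([.9697,-.2445,0]);ey=np.array([.2445,.9697,0])
for n in("side","top"):
    p,d=grab_frame(n); P=unproj(n,d); X=P@ex-452.9;Y=P@ey-65;Z=P[:,2]
    for lo in range(5,165,15):
        o=[]
        for yl,yh in((-105,-55),(-40,40),(55,105)):
            s=(X>lo)&(X<lo+15)&(Y>yl)&(Y<yh)&(Z>105)&(Z<165); o.append((int(s.sum()),float(np.median(Z[s]).round(1)) if s.sum()>5 else None))
        print(n,lo+7,o)
print(state()["ft_force"])
E
```

```text
side 12 [(189, 131.4), (246, 131.3), (115, 131.4)]
side 27 [(193, 131.6), (244, 131.5), (76, 131.6)]
side 42 [(199, 131.9), (257, 131.8), (32, 131.4)]
side 57 [(214, 132.1), (265, 131.9), (5, None)]
side 72 [(213, 132.1), (242, 132.1), (44, 132.7)]
side 87 [(229, 132.3), (146, 132.3), (106, 132.4)]
side 102 [(235, 132.6), (139, 140.2), (146, 132.5)]
side 117 [(247, 132.7), (284, 140.8), (152, 132.8)]
side 132 [(253, 132.9), (409, 140.8), (158, 132.9)]
side 147 [(270, 133.0), (465, 133.4), (165, 133.0)]
side 162 [(546, 119.6), (499, 120.1), (200, 121.6)]
top 12 [(0, None), (24, 130.0), (293, 130.6)]
top 27 [(0, None), (33, 130.7), (288, 130.7)]
top 42 [(0, None), (43, 130.9), (282, 130.9)]
top 57 [(0, None), (38, 130.9), (281, 131.1)]
top 72 [(0, None), (7, 131.2), (276, 131.2)]
top 87 [(0, None), (0, None), (273, 131.1)]
top 102 [(0, None), (0, None), (270, 131.4)]
top 117 [(0, None), (5, None), (267, 131.6)]
top 132 [(0, None), (0, None), (265, 131.7)]
top 147 [(0, None), (0, None), (261, 131.9)]
top 162 [(0, None), (0, None), (139, 112.4)]
[ 4.43997479 -1.5162071   4.86736584]
```

Emit:
{"method": "play_rows", "body": {"steps": [{"dx": 0.01, "dy": 0, "dz": 0.02, "spin": 0}, {"dx": 0.03, "dy": 0, "dz": 0.04, "spin": 0}], "hand": -1}}

```text
time: 12.65
eef_pos: [570.5, -77.3, 153.9]
ee_rot: [[0.97, -0.244, 0.003], [-0.244, -0.97, -0.001], [0.003, -0.0, -1.0]]
ft_force: [2.1, -1.3, 5.7]
width: 0.008
```

Emit:
{"method": "play_rows", "body": {"steps": [{"dx": 0.0, "dy": 0, "dz": 0.02, "spin": 0}, {"dx": 0.0, "dy": 0, "dz": 0.04, "spin": 0}], "hand": -1}}

```text
time: 12.85
eef_pos: [570.6, -77.3, 153.5]
ee_rot: [[0.97, -0.244, 0.003], [-0.244, -0.97, -0.001], [0.003, -0.0, -1.0]]
ft_force: [2.7, -1.0, 5.9]
width: 0.007
```

Emit:
{"method": "play_rows", "body": {"steps": [{"dx": 0.0, "dy": 0, "dz": 0.02, "spin": 0}, {"dx": 0.0, "dy": 0, "dz": 0.04, "spin": 0}], "hand": -1}}

```text
time: 13.05
eef_pos: [570.6, -77.3, 153.1]
ee_rot: [[0.97, -0.244, 0.003], [-0.244, -0.97, -0.001], [0.003, -0.0, -1.0]]
ft_force: [3.2, -0.7, 5.4]
width: 0.002
```

Emit:
{"method": "play_rows", "body": {"steps": [{"dx": 0.0, "dy": 0, "dz": 0.03, "spin": 0}, {"dx": 0.0, "dy": 0, "dz": 0.06, "spin": 0}], "hand": -1}}

```text
time: 13.25
eef_pos: [570.6, -77.3, 152.8]
ee_rot: [[0.97, -0.244, 0.003], [-0.244, -0.97, -0.001], [0.003, -0.0, -1.0]]
ft_force: [1.9, -1.2, 9.1]
width: 0.001
```

Emit:
{"method": "play_rows", "body": {"steps": [{"dx": 0.0, "dy": 0, "dz": 0.03, "spin": 0}, {"dx": 0.0, "dy": 0, "dz": 0.06, "spin": 0}], "hand": -1}}

```text
time: 13.45
eef_pos: [570.7, -77.3, 152.6]
ee_rot: [[0.97, -0.244, 0.003], [-0.244, -0.97, -0.001], [0.003, -0.0, -1.0]]
ft_force: [0.3, -0.9, 12.6]
width: 0.006
```

Emit:
{"method": "play_rows", "body": {"steps": [{"dx": 0.0, "dy": 0, "dz": 0.03, "spin": 0}, {"dx": 0.0, "dy": 0, "dz": 0.06, "spin": 0}], "hand": -1}}

```text
time: 13.65
eef_pos: [570.7, -77.3, 152.4]
ee_rot: [[0.97, -0.244, 0.004], [-0.244, -0.97, -0.001], [0.004, -0.0, -1.0]]
ft_force: [-2.8, -0.2, 16.6]
width: 0.003
```

Emit:
{"method": "play_rows", "body": {"steps": [{"dx": 0.0, "dy": 0, "dz": 0.02, "spin": 0}, {"dx": 0.0, "dy": 0, "dz": 0.04, "spin": 0}], "hand": -1}}

```text
time: 13.85
eef_pos: [570.7, -77.3, 152.2]
ee_rot: [[0.97, -0.244, 0.004], [-0.244, -0.97, -0.001], [0.004, -0.0, -1.0]]
ft_force: [-2.3, -0.4, 18.6]
width: 0.001
```

```bash
python3 - <<'E'
from h import *
ex=np.array([.9697,-.2445,0]);ey=np.array([.2445,.9697,0])
for n in("side","top"):
    p,d=grab_frame(n); P=unproj(n,d); X=P@ex-452.9;Y=P@ey-65;Z=P[:,2]
    if n=="side": cv2.imwrite("pics/s5.png",cv2.resize(p[230:310,230:330,::-1],None,fx=7,fy=7))
    for lo in (5,50,80,125,140): 
        s=(X>lo)&(X<lo+15)&(Y>-105)&(Y<105)&(abs(Y)>50)&(Z>105)&(Z<165); print(n,lo,np.median(Z[s]).round(1))
print(state()["ft_force"])
E
```

```text
side 5 131.3
side 50 131.0
side 80 130.8
side 125 130.6
side 140 130.5
top 5 130.2
top 50 130.1
top 80 129.8
top 125 129.6
top 140 129.5
[-1.35080723 -0.80557542 18.02880828]
```

View pics/s5.png

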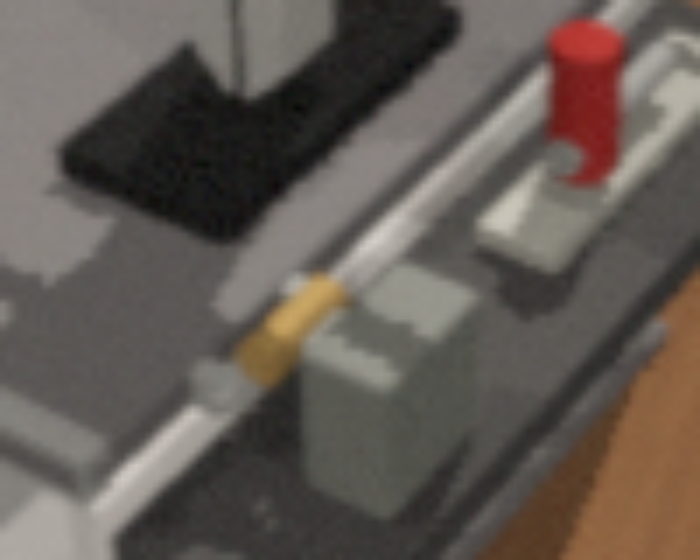

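Emit:
{"method": "play_rows", "body": {"steps": [{"dx": 0.0, "dy": 0, "dz": 0.02, "spin": 0}, {"dx": 0.0, "dy": 0, "dz": 0.03, "spin": 0}, {"dx": 0.0, "dy": 0, "dz": 0.03, "spin": 0}], "hand": -1}}

```text
time: 14.25
eef_pos: [570.8, -77.3, 152.1]
ee_rot: [[0.97, -0.244, 0.004], [-0.244, -0.97, -0.001], [0.004, -0.0, -1.0]]
ft_force: [-2.8, 0.2, 20.4]
width: 0.005
```

Emit:
{"method": "play_rows", "body": {"steps": [{"dx": 0.0, "dy": 0, "dz": 0.0, "spin": 0}, {"dx": 0.0, "dy": 0, "dz": 0.0, "spin": 0}, {"dx": 0.0, "dy": 0, "dz": 0.0, "spin": 0}, {"dx": 0.0, "dy": 0, "dz": 0.0, "spin": 0}, {"dx": 0.0, "dy": 0, "dz": 0.0, "spin": 0}], "hand": -1}}

```text
time: 14.75
eef_pos: [570.8, -77.3, 152.1]
ee_rot: [[0.97, -0.244, 0.004], [-0.244, -0.97, -0.001], [0.004, -0.0, -1.0]]
ft_force: [-3.8, 0.3, 18.7]
width: 0.004
```

Emit:
{"method": "play_rows", "body": {"steps": [{"dx": 0.0, "dy": 0, "dz": 0.0, "spin": 0}, {"dx": 0.0, "dy": 0, "dz": 0.0, "spin": 0}, {"dx": 0.0, "dy": 0, "dz": 0.0, "spin": 0}, {"dx": 0.0, "dy": 0, "dz": 0.0, "spin": 0}, {"dx": 0.0, "dy": 0, "dz": 0.0, "spin": 0}], "hand": -1}}

```text
time: 15.25
eef_pos: [570.7, -77.3, 152.2]
ee_rot: [[0.97, -0.244, 0.004], [-0.244, -0.97, -0.001], [0.004, -0.0, -1.0]]
ft_force: [-3.2, -0.8, 19.2]
width: 0.007
```

Emit:
{"method": "play_rows", "body": {"steps": [{"dx": 0.0, "dy": 0, "dz": 0.03, "spin": 0}, {"dx": 0.0, "dy": 0, "dz": 0.03, "spin": 0}, {"dx": 0.0, "dy": 0, "dz": 0.03, "spin": 0}, {"dx": 0.0, "dy": 0, "dz": 0.03, "spin": 0}], "hand": -1}}

```text
time: 15.65
eef_pos: [570.8, -77.3, 152.0]
ee_rot: [[0.97, -0.244, 0.004], [-0.244, -0.97, -0.001], [0.004, -0.0, -1.0]]
ft_force: [-4.0, -0.7, 21.8]
width: 0.003
```

Emit:
{"method": "play_rows", "body": {"steps": [{"dx": 0.0, "dy": 0, "dz": -0.05, "spin": 0}, {"dx": 0.0, "dy": 0, "dz": -0.15, "spin": 0}, {"dx": 0.0, "dy": 0, "dz": -0.3, "spin": 0}, {"dx": 0.0, "dy": 0, "dz": -0.6, "spin": 0}, {"dx": 0.0, "dy": 0, "dz": -1.2, "spin": 0}, {"dx": 0.0, "dy": 0, "dz": -2.2, "spin": 0}, {"dx": 0.0, "dy": 0, "dz": -3.2, "spin": 0}, {"dx": 0.0, "dy": 0, "dz": -4.0, "spin": 0}, {"dx": 0.0, "dy": 0, "dz": -4.0, "spin": 0}], "hand": -1}}

```text
time: 16.55
eef_pos: [570.1, -77.1, 191.3]
ee_rot: [[0.97, -0.244, 0.002], [-0.244, -0.97, -0.0], [0.002, -0.0, -1.0]]
ft_force: [-0.1, -0.2, -0.2]
width: 0.01
```

```bash
cat > chk.py <<'E'
from h import *
import sys
ex=np.array([.9697,-.2445,0]);ey=np.array([.2445,.9697,0])
for n in("side","top"):
    p,d=grab_frame(n); P=unproj(n,d); X=P@ex-452.9;Y=P@ey-65;Z=P[:,2]
    if n=="side": cv2.imwrite(f"pics/{sys.argv[1]}.png",cv2.resize(p[170:330,180:380,::-1],None,fx=4,fy=3.75))
    z=[]
    for lo in (5,50,80,125,140,170): 
        s=(X>lo)&(X<lo+15)&(Y>-105)&(Y<105)&(abs(Y)>50)&(Z>105)&(Z<165); z.append(np.median(Z[s]).round(1))
    print(n,z)
    b=(abs(Z)<8)&(X>-250)&(X<400)&(abs(Y)<350); print(" bench fit",np.linalg.lstsq(np.c_[X[b],Y[b],np.ones(b.sum())],Z[b],rcond=None)[0].round(4))
    h=cv2.cvtColor(p,cv2.COLOR_RGB2HSV); red=((h[...,0]<6)|(h[...,0]>174))&(h[...,1]>180)&(h[...,2]>90)
    K=unproj(n,d,red); K=K[(K[:,2]>115)&(K[:,2]<160)]; K=K[(abs(K@ex-635)<25)&(abs(K@ey-110)<50)]; T=K[K[:,2]>150]
    print(" knob top cell x,y",(T@ex).mean()-532.9,(T@ey).mean()-65,len(T))
    for t in("beaker","reagent","samplejar"):
        for r in trace(t,n)[:1]: print(" ",t,round(r["p"],2),np.round(r["box"]))
s=state();print(s["time"],s["ft_force"].round(1),s["eef_pos"].round(1))
E
python3 chk.py s6
```

```text
side [np.float64(131.3), np.float64(131.4), np.float64(131.3), np.float64(131.3), np.float64(131.3), np.float64(113.9)]
 bench fit [ 0.001  -0.0004  0.3157]
 knob top cell x,y 102.63435803590141 25.05582412412116 34
  beaker 0.66 [310. 211.  33.  20.]
  reagent 0.69 [125. 330.  50.  81.]
  samplejar 0.71 [179. 378.  48.  57.]
top [np.float64(130.4), np.float64(130.3), np.float64(130.2), np.float64(130.4), np.float64(130.2), np.float64(116.9)]
 bench fit [-5.000e-04 -2.000e-04 -5.476e-01]
 knob top cell x,y nan nan 0
  beaker 0.92 [217. 199.  39.  44.]
  reagent 0.68 [279. 193.  52. 121.]
16.95 [-0.1  0.  -0.5] [569.5 -77.  189.4]chk.py:14: RuntimeWarning: Mean of empty slice.
  print(" knob top cell x,y",(T@ex).mean()-532.9,(T@ey).mean()-65,len(T))
  ret = ret.dtype.type(ret / rcount)
```

View pics/s6.png

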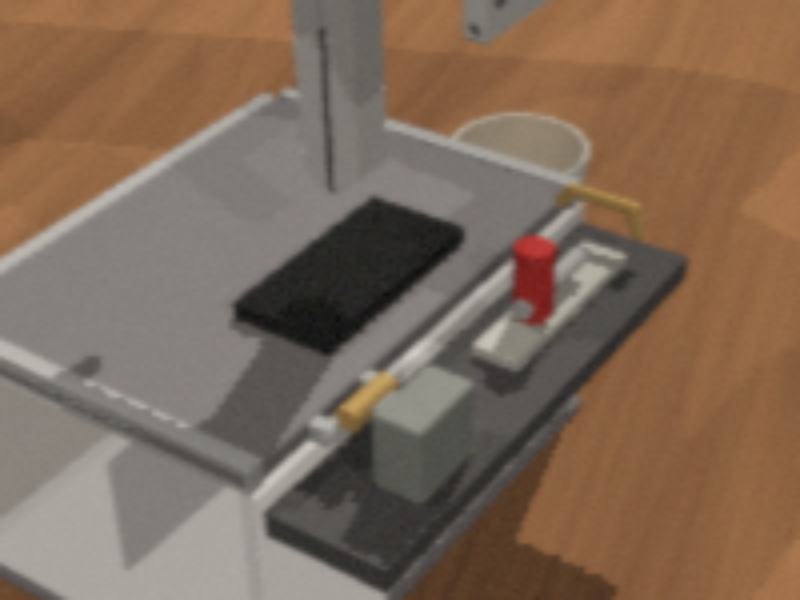

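The crop shows the cover flat and free of the fingers, with the bar (325,425) at the roller (368,400). The knob (535,280) is still drawn back and the beaker unmoved. Both cameras give a cover slope of about 0, so I go to the bolt.

Emit:
{"method": "play_rows", "body": {"steps": [{"dx": 0.5, "dy": 0.1, "dz": 0, "spin": 0}, {"dx": 1.5, "dy": 0.3, "dz": 0, "spin": 0}, {"dx": 3.0, "dy": 0.5, "dz": 0, "spin": 0}, {"dx": 4.5, "dy": 0.7, "dz": 0, "spin": 0}, {"dx": 5.7, "dy": 0.9, "dz": 0, "spin": 0}, {"dx": 6.3, "dy": 1.0, "dz": 0, "spin": 0}, {"dx": 6.4, "dy": 1.0, "dz": 0, "spin": 0}, {"dx": 6.4, "dy": 1.0, "dz": 0.4, "spin": 0}, {"dx": 6.4, "dy": 1.0, "dz": 1.2, "spin": 0}, {"dx": 6.4, "dy": 1.0, "dz": 2.2, "spin": 0}, {"dx": 6.4, "dy": 1.0, "dz": 3.2, "spin": 0}, {"dx": 6.4, "dy": 1.0, "dz": 4.0, "spin": 0}, {"dx": 6.4, "dy": 1.0, "dz": 4.5, "spin": 0}, {"dx": 6.4, "dy": 1.0, "dz": 4.7, "spin": 0}, {"dx": 6.4, "dy": 1.0, "dz": 4.7, "spin": 0}], "hand": -1}}

```text
time: 18.45
eef_pos: [629.2, -102.3, 142.6]
ee_rot: [[0.97, -0.244, -0.0], [-0.244, -0.97, 0.0], [-0.0, -0.0, -1.0]]
ft_force: [-0.3, -0.5, 0.7]
width: 0.004
```

```bash
python3 chk.py s7 2>/dev/null
```

```text
side [np.float64(131.2), np.float64(131.2), np.float64(131.3), np.float64(131.3), np.float64(131.3), np.float64(114.0)]
 bench fit [ 0.001  -0.0004  0.3108]
 knob top cell x,y 105.41307955671266 24.831853012783682 20
  beaker 0.44 [316. 246.  16.  20.]
  reagent 0.87 [123. 330.  56.  79.]
  samplejar 0.55 [177. 376.  44.  58.]
top [np.float64(130.5), np.float64(130.4), np.float64(130.5), np.float64(130.3), np.float64(130.1), np.float64(116.9)]
 bench fit [-6.000e-04 -3.000e-04 -5.326e-01]
 knob top cell x,y 100.2455614894127 33.05722551216451 35
  beaker 0.69 [218. 198.  38.  44.]
18.85 [-0.5  0.3 -0.4] [ 629.3 -102.3  142.9]
```

View pics/s7.png

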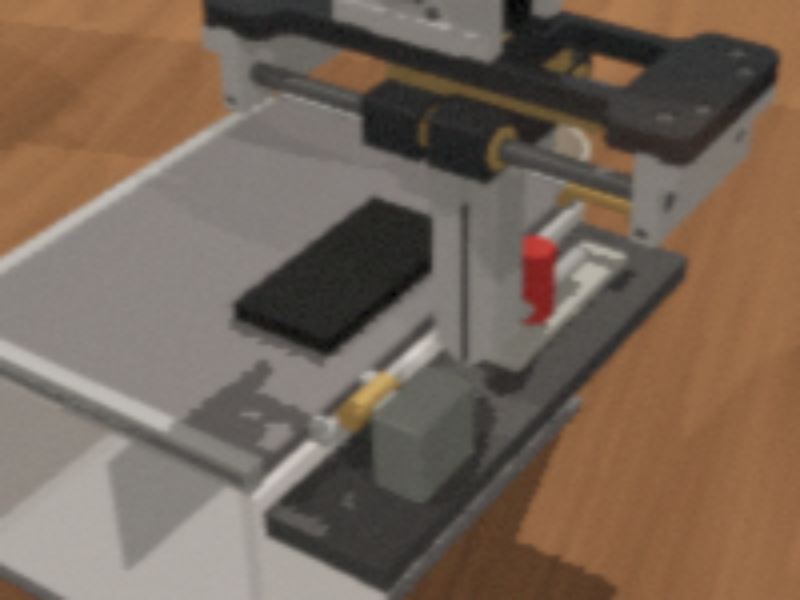

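Fingertips stand beside the knob (535,275), on the side away from its stop, clear of the catch housing (425,435). Now I slide it.

Emit:
{"method": "play_rows", "body": {"steps": [{"dx": 0, "dy": -0.3, "dz": 0, "spin": 0}, {"dx": 0, "dy": -0.8, "dz": 0, "spin": 0}, {"dx": 0, "dy": -1.3, "dz": 0, "spin": 0}, {"dx": 0, "dy": -1.7, "dz": 0, "spin": 0}, {"dx": 0, "dy": -2.0, "dz": 0, "spin": 0}, {"dx": 0, "dy": -2.2, "dz": 0, "spin": 0}, {"dx": 0, "dy": -2.3, "dz": 0, "spin": 0}, {"dx": 0, "dy": -2.4, "dz": 0, "spin": 0}, {"dx": 0, "dy": -2.5, "dz": 0, "spin": 0}, {"dx": 0, "dy": -2.6, "dz": 0, "spin": 0}, {"dx": 0, "dy": -2.7, "dz": 0, "spin": 0}], "hand": -1}}

```text
time: 19.95
eef_pos: [635.8, -76.3, 142.8]
ee_rot: [[0.97, -0.244, -0.0], [-0.244, -0.97, -0.0], [0.0, 0.0, -1.0]]
ft_force: [-1.3, -2.7, -0.1]
width: 0.005
```

Emit:
{"method": "play_rows", "body": {"steps": [{"dx": 0, "dy": -0.1, "dz": 0, "spin": 0}, {"dx": 0, "dy": -0.2, "dz": 0, "spin": 0}, {"dx": 0, "dy": -0.3, "dz": 0, "spin": 0}, {"dx": 0, "dy": -0.4, "dz": 0, "spin": 0}, {"dx": 0, "dy": -0.5, "dz": 0, "spin": 0}], "hand": -1}}

```text
time: 20.45
eef_pos: [637.1, -71.2, 142.7]
ee_rot: [[0.97, -0.244, -0.0], [-0.244, -0.97, -0.0], [-0.0, 0.0, -1.0]]
ft_force: [-1.4, -3.6, 0.4]
width: 0.003
```

Emit:
{"method": "play_rows", "body": {"steps": [{"dx": 0, "dy": -0.2, "dz": 0, "spin": 0}, {"dx": 0, "dy": -0.4, "dz": 0, "spin": 0}, {"dx": 0, "dy": -0.6, "dz": 0, "spin": 0}, {"dx": 0, "dy": -0.8, "dz": 0, "spin": 0}, {"dx": 0, "dy": -1.0, "dz": 0, "spin": 0}, {"dx": 0, "dy": -1.2, "dz": 0, "spin": 0}, {"dx": 0, "dy": -1.4, "dz": 0, "spin": 0}, {"dx": 0, "dy": -1.6, "dz": 0, "spin": 0}, {"dx": 0, "dy": -1.8, "dz": 0, "spin": 0}, {"dx": 0, "dy": -2.0, "dz": 0, "spin": 0}, {"dx": 0, "dy": -2.2, "dz": 0, "spin": 0}, {"dx": 0, "dy": -2.35, "dz": 0, "spin": 0}, {"dx": 0, "dy": -2.5, "dz": 0, "spin": 0}], "hand": -1}}

```text
time: 21.75
eef_pos: [643.2, -46.9, 142.7]
ee_rot: [[0.97, -0.244, 0.0], [-0.244, -0.97, 0.0], [0.0, -0.0, -1.0]]
ft_force: [-0.9, -3.2, -0.4]
width: 0.005
```

Emit:
{"method": "play_rows", "body": {"steps": [{"dx": 0, "dy": -0.1, "dz": 0, "spin": 0}, {"dx": 0, "dy": -0.2, "dz": 0, "spin": 0}, {"dx": 0, "dy": -0.3, "dz": 0, "spin": 0}], "hand": -1}}

```text
time: 22.05
eef_pos: [643.9, -44.1, 142.7]
ee_rot: [[0.97, -0.244, -0.0], [-0.244, -0.97, 0.0], [-0.0, -0.0, -1.0]]
ft_force: [-0.1, -3.3, -0.1]
width: 0.001
```

Emit:
{"method": "play_rows", "body": {"steps": [{"dx": 0, "dy": -0.05, "dz": 0, "spin": 0}, {"dx": 0, "dy": -0.1, "dz": 0, "spin": 0}, {"dx": 0, "dy": -0.15, "dz": 0, "spin": 0}], "hand": -1}}

```text
time: 22.35
eef_pos: [644.3, -42.7, 142.8]
ee_rot: [[0.97, -0.244, 0.0], [-0.244, -0.97, -0.0], [0.0, 0.0, -1.0]]
ft_force: [-0.3, -3.1, -0.4]
width: -0.002
```

Emit:
{"method": "play_rows", "body": {"steps": [{"dx": 0, "dy": -0.05, "dz": 0, "spin": 0}, {"dx": 0, "dy": -0.1, "dz": 0, "spin": 0}], "hand": -1}}

```text
time: 22.55
eef_pos: [644.5, -41.7, 142.8]
ee_rot: [[0.97, -0.244, -0.0], [-0.244, -0.97, -0.0], [-0.0, 0.0, -1.0]]
ft_force: [0.8, -3.3, -0.5]
width: 0.007
```

Emit:
{"method": "play_rows", "body": {"steps": [{"dx": 0, "dy": -0.05, "dz": 0, "spin": 0}, {"dx": 0, "dy": -0.1, "dz": 0, "spin": 0}], "hand": -1}}

```text
time: 22.75
eef_pos: [644.7, -41.0, 142.8]
ee_rot: [[0.97, -0.244, -0.0], [-0.244, -0.97, -0.001], [-0.0, 0.001, -1.0]]
ft_force: [0.1, -7.2, 0.6]
width: 0.006
```

Emit:
{"method": "play_rows", "body": {"steps": [{"dx": 0, "dy": -0.05, "dz": 0, "spin": 0}, {"dx": 0, "dy": -0.1, "dz": 0, "spin": 0}], "hand": -1}}

```text
time: 22.95
eef_pos: [644.7, -40.8, 142.8]
ee_rot: [[0.97, -0.245, -0.001], [-0.245, -0.97, -0.002], [-0.0, 0.002, -1.0]]
ft_force: [-3.3, -11.3, 0.6]
width: 0.002
```

Emit:
{"method": "play_rows", "body": {"steps": [{"dx": 0, "dy": -0.05, "dz": 0, "spin": 0}, {"dx": 0, "dy": -0.1, "dz": 0, "spin": 0}], "hand": -1}}

```text
time: 23.15
eef_pos: [644.8, -40.7, 142.8]
ee_rot: [[0.97, -0.245, -0.001], [-0.245, -0.97, -0.003], [-0.0, 0.003, -1.0]]
ft_force: [-5.8, -15.9, 2.0]
width: 0.003
```

The bolt is at its stop: force rises with no motion. Now I back off and lift.

Emit:
{"method": "play_rows", "body": {"steps": [{"dx": 0, "dy": 0, "dz": 0, "spin": 0}, {"dx": 0, "dy": 0.2, "dz": 0, "spin": 0}, {"dx": 0, "dy": 0.6, "dz": 0, "spin": 0}, {"dx": 0, "dy": 1.2, "dz": 0, "spin": 0}, {"dx": 0, "dy": 1.5, "dz": 0, "spin": 0}, {"dx": 0, "dy": 1.5, "dz": -0.5, "spin": 0}, {"dx": 0, "dy": 1.5, "dz": -2, "spin": 0}, {"dx": 0, "dy": 1.5, "dz": -4, "spin": 0}, {"dx": 0, "dy": 1.5, "dz": -7, "spin": 0}, {"dx": 0, "dy": 1.5, "dz": -10, "spin": 0}, {"dx": 0, "dy": 1.5, "dz": -13, "spin": 0}, {"dx": 0, "dy": 1.5, "dz": -14.5, "spin": 0}, {"dx": 0, "dy": 1.5, "dz": -15, "spin": 0}, {"dx": 0, "dy": 1.5, "dz": -15, "spin": 0}, {"dx": 0, "dy": 1.5, "dz": -15, "spin": 0}], "hand": -1}}

```text
time: 24.65
eef_pos: [641.3, -53.2, 292.0]
ee_rot: [[0.97, -0.244, -0.001], [-0.244, -0.97, 0.0], [-0.001, 0.0, -1.0]]
ft_force: [-0.5, 0.2, -0.1]
width: 0.008
```

```bash
python3 chk.py s8 2>/dev/null; python3 - <<'E'
from h import *
p,d=grab_frame("side"); cv2.imwrite("pics/s9.png",p[:,:,::-1])
E
```

```text
side [np.float64(131.3), np.float64(131.3), np.float64(131.3), np.float64(131.3), np.float64(131.3), np.float64(119.5)]
 bench fit [ 0.001  -0.0004  0.3172]
 knob top cell x,y 102.92379997856676 64.5761901297702 34
  beaker 0.64 [310. 209.  34.  18.]
  reagent 0.65 [123. 332.  54.  82.]
top [np.float64(nan), np.float64(nan), np.float64(nan), np.float64(nan), np.float64(nan), np.float64(nan)]
 bench fit [-0.0005 -0.0005 -0.4836]
 knob top cell x,y nan nan 0
  beaker 0.77 [218. 199.  39.  41.]
25.05 [ 0.7 -1.2  1. ] [641.6 -53.4 292.6]
```

View pics/s9.png

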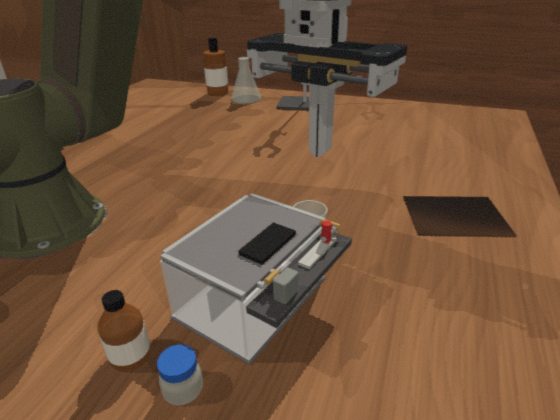

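The cover is flat, the knob (326,232) has moved 39.5 mm by the same measure as before, and the bottles (123,335), (180,375) and beaker (310,212) are in place. The arm is clear.

```bash
python3 -c "
from bench import *
print(job_done()); print(state()['time'])"
```

```text
the job is handed in; nothing more can be done
None
the job is handed in; nothing more can be done
```

I closed the cover by its pad, pressed it home, slid the red bolt to its stop, backed off and handed the job in at about 25 s. The one thing I couldn't confirm is that the catch snapped over.

- **Cover and seal:** I lowered the cover at about 0.2 rad/s or less with 5–7 N. Once it was home I held 18–22 N on it for about 2 s. After I let go, both cameras showed it flat, at about 0 rad.
- **Bolt:** It took 3–4 N to slide and stopped hard, where I pushed with about 17 N. The side camera put its travel at 39.5 mm, and the top view was blocked for that check.
- **Final state:** The last side picture shows the arm clear and the cover shut. The beaker and both bottles stand where they started; the networks missed the sample jar in that last check, so its place is judged from the picture alone. The highest force reading at the end of any move was about 22 N.
- **Catch not confirmed:** The expected rise to 13–20 N near 0.08 rad never showed in my readings, which stayed at 5–7 N all the way down. No sudden give showed either. The cover stayed flat after release, but I can't say whether the catch held it or only the stiff hinge.

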